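Seat the tablet jar's lid and hold the dropped tablet up in tongs

ROBOT

A 6-joint arm with a two-finger parallel gripper is mounted at the origin on the work surface. World frame = base frame: x ahead of the robot, y to its left, z up, the work surface at z = 0. Lengths are in m, angles in rad, forces in N, time in s.
With the tool pointing down it reaches from about 0.25 to 0.725 m from the base axis. Payload 4 kg.
Tool frame: the origin (TCP) lies at the very end of the fingers, on their centre line; the grasp point (between the pads) lies 19 mm behind it; z points along the fingers, y is the direction in which the jaws open and shut (so a half turn about z gives the same grasp; the last joint's range is limited). The gripper opens to 85 mm and grips with 20 to 120 N. Pads are 22 mm wide; open, the fingers measure 114 mm over their backs; the gripper's body (76 mm by 85 mm) begins 54 mm behind the grasp point. The pads swing forward as they close: fully open they stand 13 mm farther back than shut.
Start: joints at [-1.122, 0.241, 0.005, 1.335, 0, 1.571], TCP at [0.217, -0.45, 0.231] pointing down, gripper open.
Joint ranges: [-2.72, 2.72], [-1.05, 1.87], [-1.09, 1.28], [-1.99, 2.15], [-1.42, 1.44], [-3.14, 3.14]. Speed limits (rad/s): [2.79, 2.79, 3.14, 3.14, 3.14, 3.14].

INTERFACE

Orientations are given as a unit quaternion [x, y, z, w].
In Python, from workcell import bot, camera gives the robot as it stands. The module is installed in compiled form; this text tells all that it offers.
- The arm moves only by the tool send_rows, never from a script. Its argument "deltas" is a list of rows, each an object with "grip": the opening, from 0 (shut) to 1 (fully open); "translation": the shift along the tool's x, y, z in m, a list of three; "twist": the turn, a rotation vector about the tool's x, y, z in degrees, a list of three. A call has 1 to 5 rows; each row is the pose to reach, as a shift and turn from the pose measured when the call began, along the tool's axes at that moment; what a row does not reach only later rows make up. A row lasts 1/8 s, in which the tool goes at most 62.5 mm and 10.7 degrees, less where a joint would pass 70% of its speed; a pose out of reach is approached as far as the arm can. A call with a gripper value outside its range is refused whole. The fingers move at their own pace and stop on an object; the grip force is fixed at half the most. Time passes only in rows, so rows that repeat a pose let the fingers close. It gives the time, the measured TCP pose, the force and the opening at its end, in the units of the state.
- bot.get_obs(): the state, without advancing time (a new reading comes with each control period).
- camera(name): name is "scene" or "top" or "wrist"; returns a dict with "color" (384x512x3 uint8, blue, green, red), "intrinsics" (3x3 intrinsics, pixels), "xyz" and "rotation" of the camera in the world. Camera axes: x right, y down, z forward; pixel columns grow to the right and rows downward; lengths in m; the calibration is good to about 2 mm. A picture is of the moment at which its call begins. There is no depth.
- bot.job_done(): hands the job in, once; it reports no verdict.
The state is a dict: "clock": time; "joint_pos": joint angles; "joint_vel": joint speeds; "tau": joint torques, N m; "eef_pos": TCP position; "tool_rot": TCP orientation; "ft_force": force on the tool from outside, world axes, zero at the start; "ft_torque": the same for the moment, N m; "grip_width": finger opening in m.
Only numpy, scipy, OpenCV 4.12 (cv2) and the standard library are available. Lean on these libraries where they do the work, as an engineer would, in place of code of your own. Each camera call takes 0.05 s, during which the arm holds its last target.

TASK

I dropped one of the caustic drain tablets and left the lid of its jar only resting on: first press that lid straight down until it is fully home. Then take the kitchen tongs, close them on the tablet lying on the matting and lift it; finish still holding it in the squeezed tongs, steady, with tablet and tongs a good 10 cm above the matting, and I will bring a bag. The gripper itself must never touch the tablet, and the jar and everything else under the sink stay standing where they are.

Things in the scene. Friction and masses are not known exactly. Their poses are not given: they have to be found in the camera images.
- tongs: sprung steel kitchen tongs, 110 g, 24 mm high, lying on their side on the matting: the arms open and close sideways. Origin: midway between the two dark rubber hand grips, at the underside; the centre of mass is 9 mm behind it. x runs along the tongs to the jaws, z up. Pivot at x = -105 mm, hanging ring behind it to -137 mm, middle of the jaws at +99 mm, jaw tips at +120 mm
- tongs_left: the arm on the tongs' +y side with its grip and jaw; origin at the pivot. Each hand grip is 70 mm long (tongs' x = -35 to +35 mm), 24 mm high. Sprung open, the grips' outer faces are 50 mm apart at the tongs' origin (splayed 4 degrees a side) and the jaws' inner faces 64 mm apart. Squeezing the grips closes the jaws by twice as much; let go, they open
- tongs_right: the other arm, on the -y side; origin at the pivot. Grips 46 mm over the outside: jaws 57 mm apart; grips 34 mm: jaws 34 mm apart, grip faces parallel; grips 21 mm: jaws shut. The spring pushes back on each grip with about 4 N when open and 7 N at 34 mm, so a slight squeeze is enough to carry the tongs with the jaws open
- jaw_left (a point): middle of the inner face of the left arm's jaw, 12 mm above the tongs' underside. The jaw is 38 mm long, 24 mm high and slightly cupped: its two ends turn in 4 mm; its back is 6 mm farther out
- jaw_right (a point): the same point of the right arm's jaw
- tablet: the dropped drain tablet: round white pressed puck, 34 mm across and 20 mm high, lying flat on the matting, 30 g. Origin: centre of its underside; z is its axis
- tablet_jar: the drain-tablet jar: tall clear plastic jar, 82 mm across, with white tablets inside, standing loose on the matting, about 0.45 kg. Origin: centre of its underside
- jar_lid (a joint): how far the jar's flat white push-on lid has been pressed down, m: 0 = resting loosely 8 mm too high, 0.008 = fully home. It slides straight down against about 6 N of friction, stops hard at 0.008 and stays where it is left
- lid_top (a point): centre of the top of that lid, a flat disc 85 mm across; about 126 mm above the jar's underside when loose, 118 mm when home
- mat: grey plastic matting 4 mm thick, its top is at z = 4 mm; fixed; origin: centre of its underside
- twist_jar: bystander: squat glass jar with a ribbed steel twist cap and screws inside, 78 mm across, 88 mm high. Origin: centre of its underside
- ramekin: bystander: white ceramic ramekin, 88 mm across, 46 mm high. Origin: centre of its underside
- brush: bystander: scrubbing brush lying bristles down, 215 mm long, 52 mm wide, 50 mm high. Origin: under its middle; the head is towards +x, the handle towards -x
- pipe_wrench: bystander: steel pipe wrench lying flat, 300 mm long, 65 mm wide at the jaws, 26 mm high. Origin: under its middle; the jaws are towards +x
- caddy: bystander: compost caddy with a closed flip-top lid, 210 x 230 mm, 220 mm high. Origin: centre of its underside
- bottle: bystander: white bottle, 72 mm across, 230 mm high. Origin: centre of its underside
- tin: bystander: tin, 66 mm across, 110 mm high. Origin: centre of its underside

How it is judged:
On the way, in this order (a step that is already met when the one before it is completed fails the run):
1. the jar's lid is pressed fully home (value of joint jar_lid above 0.007 m), for 0.2 s.
2. the tablet is off the matting, pinched between the two jaws of the tongs (contact force between each of tongs_left, tongs_right and tablet above 0.5 N and height (world z) of tablet above 0.02 m), for 0.2 s.
At the end, for the whole second after the job is handed in: the lid is home within 1 mm; the tablet is held still by both jaws of the tongs (0.5 N each), at least 80 mm above the matting, the tongs at least 60 mm above it and squeezed by the fingers (1 N each side), tablet and tongs touching nothing else; the jar stands upright (contact force between each of tongs_left, tongs_right and tablet above 0.5 N and value of joint jar_lid above 0.007 m and height (world z) of tablet above 0.084 m and height (world z) of tongs above 0.064 m and linear speed of each of tablet, tongs below 0.03 m/s and contact force between the fingers and tongs_left above 1 N and contact force between the fingers and tongs_right above 1 N and contact force between each of mat, tablet_jar, twist_jar, ramekin, brush, pipe_wrench, caddy, bottle, tin and tablet below 0.1 N and contact force between each of mat, tablet_jar, twist_jar, ramekin, brush, pipe_wrench, caddy, bottle, tin and tongs below 0.1 N and angle between tablet_jar's own z axis and vertical below 0.1 rad); the arm keeps its last pose, push and grip.
It fails at once if the gripper or arm touches the caustic tablet (contact force between any of the fingers, the arm and tablet above 0.1 N).
It fails at once if the tablet jar is shoved (over 40 mm) or tipped (distance of tablet_jar from where it was at the start of the episode above 0.04 m or angle between tablet_jar's own z axis and vertical above 0.3 rad).
It fails at once if another thing is shifted (over 30 mm) or tipped over (distance of any of twist_jar, ramekin, brush, pipe_wrench, caddy, bottle, tin from where it was at the start of the episode above 0.03 m or angle between any of twist_jar, ramekin, brush, pipe_wrench, caddy, bottle, tin's own z axis and vertical above 0.3 rad).
It also fails if it takes over 54 s, if anything falls off the work surface, if the arm or the gripper's body presses on something with over 40 N, if the wrist force passes 120 N, or if a joint passes its speed limit or range.

## Working session

There is one attempt and no reset: what is moved stays moved. The work goes in short steps, Python scripts to look and compute and a tool call to move; the robot and the scene stay as the last step left them, time stands still between calls to the robot, and variables do not carry over. Pictures are saved under pics/ and viewed, and the job is handed in when it is done.

Besides the shell and the picture viewer there is one more tool, called as name([rows], argument=value, ...), one row to a line, values as JSON. send_rows: Moves the arm, as the interface text tells. Its arguments: {"type":"object","properties":{"deltas":{"type":"array","items":{"type":"object","properties":{"grip":{"type":"number"},"translation":{"type":"array","items":{"type":"number"}},"twist":{"type":"array","items":{"type":"number"}}}}}},"required":["deltas"]}

```bash
mkdir -p pics; python3 - <<'E'
from workcell import bot,camera
import cv2,pickle
o=bot.get_obs();print({k:o[k] for k in('clock','eef_pos','tool_rot','grip_width','ft_force')})
for n in('scene','top','wrist'):
    c=camera(n);cv2.imwrite(f'pics/{n}0.png',c['color']);pickle.dump(c,open(f'{n}0.pkl','wb'));print(n,c['intrinsics'].tolist() if hasattr(c['intrinsics'],'tolist') else c['intrinsics'],c['xyz'])
E
```

```text
{'clock': 0.0, 'eef_pos': array([ 0.21665544, -0.44991198,  0.23038893]), 'tool_rot': array([ 9.74928688e-01,  2.22514979e-01, -2.35348261e-04, -1.04043297e-03]), 'grip_width': 0.08560804916279188, 'ft_force': array([-0.10139209, -0.11729154,  0.69939849])}
scene [[421.8907824352355, 0.0, 253.99626760450636], [0.0, 421.8907824352355, 187.97130294272986], [0.0, 0.0, 1.0]] [1.2304658  0.95073303 0.88110682]
top [[414.706525031602, 0.0, 257.390669687325], [0.0, 414.706525031602, 186.16876561446463], [0.0, 0.0, 1.0]] [0.32067043 0.02795238 1.58911377]
wrist [[342.4418981392574, 0.0, 259.46100344019806], [0.0, 342.4418981392574, 196.79340937246386], [0.0, 0.0, 1.0]] [ 0.28149722 -0.4185557   0.37379328]
```

View pics/scene0.png

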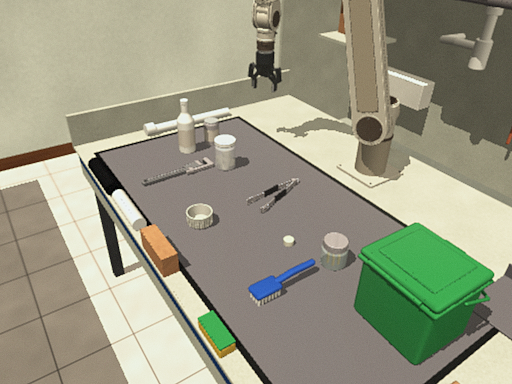

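View pics/top0.png

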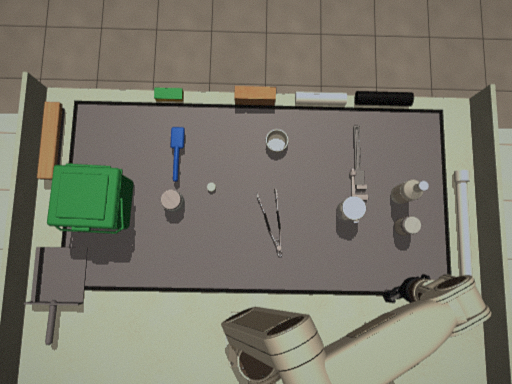

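View pics/wrist0.png

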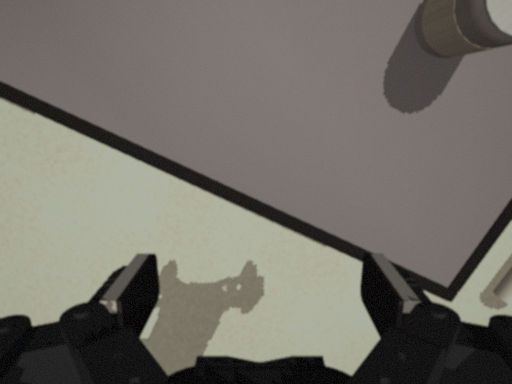

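The top view shows the tablet jar's lid at (354,208), the tongs with their jaws at about (258,196) and (276,191) and pivot at about (279,250), and the tablet at (211,187). Next I'll measure these.

```bash
cat > h.py <<'E'
import numpy as np,pickle,cv2
from scipy.spatial.transform import Rotation as R
def ld(n): return pickle.load(open(n+'.pkl','rb'))
def rot(c):
    r=np.array(c['rotation'],float)
    return r if r.shape==(3,3) else R.from_quat(r).as_matrix()
def ray(c,u,v):
    K=np.array(c['intrinsics']);d=rot(c)@np.linalg.solve(K,[u,v,1.]);return np.array(c['xyz']),d
def plane(c,u,v,z):
    o,d=ray(c,u,v);return o+d*(z-o[2])/d[2]
def proj(c,p):
    q=np.array(c['intrinsics'])@(rot(c).T@(np.array(p)-c['xyz']));return q[:2]/q[2]
def tri(c1,p1,c2,p2):
    o1,d1=ray(c1,*p1);o2,d2=ray(c2,*p2);s=np.linalg.lstsq(np.c_[d1,-d2],o2-o1,rcond=None)[0]
    a,b=o1+d1*s[0],o2+d2*s[1];return (a+b)/2,np.linalg.norm(a-b)
def snap(n,f):
    from workcell import camera
    c=camera(n);pickle.dump(c,open(f+'.pkl','wb'));cv2.imwrite(f'pics/{f}.png',c['color']);return c
def crop(im,x,y,w,h,s,f): cv2.imwrite(f'pics/{f}.png',cv2.resize(im[y:y+h,x:x+w],None,fx=s,fy=s,interpolation=cv2.INTER_CUBIC))
E
python3 - <<'E'
from h import *
t=ld('top0');s=ld('scene0')
def blob(c,x,y,w,h,thr):
    im=c['color'][y:y+h,x:x+w];m=(im.min(2)>thr).astype('uint8')
    n,l,st,ce=cv2.connectedComponentsWithStats(m)
    i=1+np.argmax(st[1:,4]);cs=cv2.findContours((l==i).astype('uint8'),0,1)[0][0]
    return ce[i]+[x,y],st[i][4],cv2.minEnclosingCircle(cs)
b=blob(t,340,192,30,32,165);print('lid',b,plane(t,*b[0],.130))
b=blob(t,202,178,20,20,150);print('tab',b,plane(t,*b[0],.024))
b=blob(s,278,230,20,20,150);print('tab s',b,plane(s,*b[0],.014))
crop(t['color'],190,170,180,100,4.4,'c1');crop(s['color'],200,120,120,140,4,'c2')
E
```

```text
lid (array([353.78869779, 207.2972973 ]), np.int32(407), ((13.86274528503418, 14.93137264251709), 11.552369117736816)) [ 0.47725901 -0.33910991  0.13      ]
tab (array([210.71153846, 186.28846154]), np.int32(52), ((8.75, 8.25), 3.952946901321411)) [0.55803302 0.18048291 0.024     ]
tab s (array([288.25757576, 238.6969697 ]), np.int32(66), ((10.100000381469727, 8.5), 5.124550819396973)) [0.55270625 0.17328818 0.014     ]
```

View pics/c1.png

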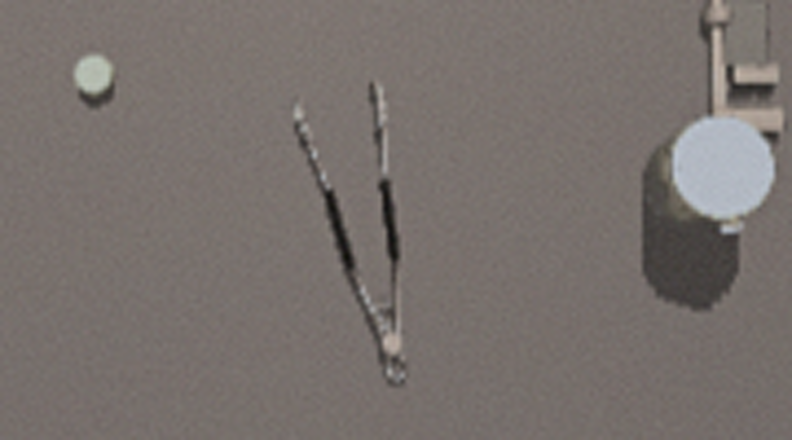

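View pics/c2.png

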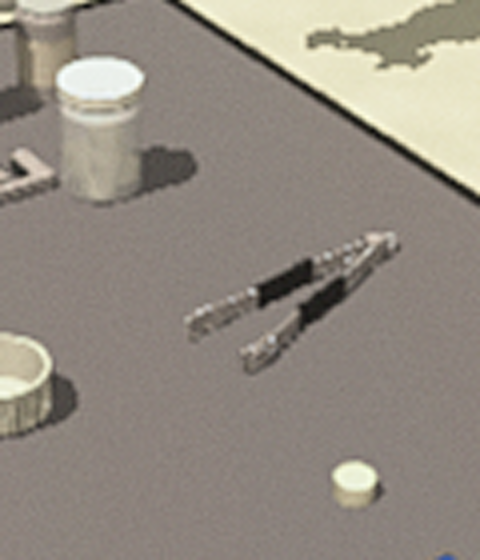

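```bash
cat >> h.py <<'E'
def goto(p,yaw=None):
    from workcell import bot
    o=bot.get_obs();r=R.from_quat(o['tool_rot']);
    tr=r.inv().apply(np.array(p)-o['eef_pos'])
    x=r.apply([1,0,0]);y0=np.degrees(np.arctan2(x[1],x[0]))
    tw=np.zeros(3)
    if yaw is not None:
        a=np.radians(yaw);T=np.c_[[np.cos(a),np.sin(a),0],[np.sin(a),-np.cos(a),0],[0,0,-1.]]
        tw=np.degrees((r.inv()*R.from_matrix(T)).as_rotvec())
    print('t',round(o['clock'],2),'pos',o['eef_pos'].round(4),'yaw',round(y0,2),'tilt',r.apply([0,0,1]).round(3),'w',round(o['grip_width'],4),'F',np.round(o['ft_force'],2))
    print('-> trans',tr.round(4),'twist',tw.round(2))
E
python3 - <<'E'
from h import *
t=ld('top0');s=ld('scene0')
f=lambda u,v,z:plane(t,u/4.4+190-.4,v/4.4+170-.4,z)
P=f(391,343,.028);L=f(338,230,.028);Rr=f(390.5,220,.028);JL=f(297,112,.028);JR=f(378,92,.028)
print(P,L,Rr,np.linalg.norm(L-Rr),'JL',JL,JR)
m=(L+Rr)/2;d=m-P;print('mid',m,'len',np.linalg.norm(d),'yaw',np.degrees(np.arctan2(d[1],d[0])))
d=(JL+JR)/2-P;print('jaw yaw',np.degrees(np.arctan2(d[1],d[0])),np.linalg.norm(d))
# scene lid check
print('lid in scene',proj(s,[.477,-.339,.13]),'tab',proj(s,[.558,.1805,.014]),'grip mid',proj(s,m),'P',proj(s,P))
goto([.477,-.339,.19],12)
E
```

```text
[ 0.3317768  -0.08008963  0.028     ] [ 0.42649885 -0.03374396  0.028     ] [ 0.43591997 -0.0785745   0.028     ] 0.045809766287849274 JL [0.52747752 0.00316131 0.028     ] [ 0.54637301 -0.06659097  0.028     ]
mid [ 0.43120941 -0.05615923  0.028     ] len 0.10227174054216466 yaw 13.532000559201345
jaw yaw 13.268191113257744 0.2107747980306632
lid in scene [224.84825771 137.74184569] tab [288.34454529 240.54961136] grip mid [275.98489997 189.57576895] P [293.21181197 178.82593557]
t 0.15 pos [ 0.2167 -0.45    0.2306] yaw 25.72 tilt [-0.001  0.001 -1.   ] w 0.0855 F [ 0.81 -0.49  0.35]
-> trans [0.2827 0.013  0.0406] twist [-9.000e-02  1.000e-02  1.372e+01]
```

send_rows([
  {"grip":0,"translation":[0.05,0.0,0.0],"twist":[0,0,3]},
  {"grip":0,"translation":[0.11,0.005,0.01],"twist":[0,0,8]},
  {"grip":0,"translation":[0.17,0.008,0.02],"twist":[0,0,13]},
  {"grip":0,"translation":[0.23,0.01,0.03],"twist":[0,0,13.7]},
  {"grip":0,"translation":[0.283,0.013,0.04],"twist":[0,0,13.7]},
])

```text
clock: 0.78
eef_pos: [0.479, -0.3376, 0.1899]
tool_rot: [0.994, 0.105, -0.0, -0.001]
ft_force: [0.2, -1.6, -0.1]
grip_width: 0.0
```

```bash
python3 - <<'E'
from h import *
goto([.477,-.339,.14],12)
snap('wrist','w1');t=snap('top','t1')
crop(t['color'],300,150,150,120,5,'c3')
E
```

```text
t 0.78 pos [ 0.479  -0.3376  0.1899] yaw 12.05 tilt [-0.001  0.002 -1.   ] w 0.0 F [ 0.23 -1.61 -0.11]
-> trans [-0.0022  0.001   0.0499] twist [-0.11  0.04  0.05]
```

View pics/w1.png

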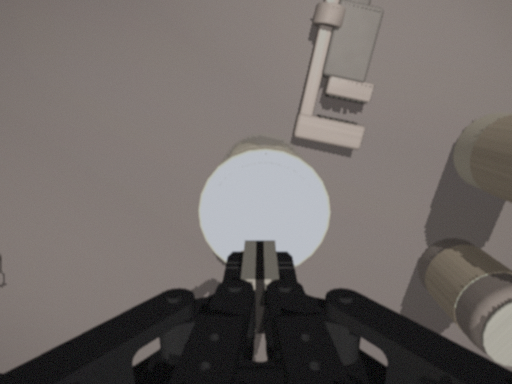

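The wrist view shows the lid as a circle centred near (265,211), with radius 65 px and the shut fingertips above its lower part. I'll check that centre, then press.

```bash
python3 - <<'E'
from h import *
w=ld('w1');a=plane(w,265,211,.13);print(a,np.linalg.norm(a-plane(w,330,211,.13)), 'tcp proj',proj(w,[.479,-.3376,.19]))
goto([a[0],a[1],.133],12)
E
```

```text
[ 0.48320704 -0.33944745  0.13      ] 0.040620860431805225 tcp proj [260.90603079 260.28038757]
t 0.88 pos [ 0.481  -0.3357  0.1881] yaw 12.39 tilt [-0.002  0.004 -1.   ] w 0.0001 F [-0.72 -0.45  0.65]
-> trans [0.0014 0.0044 0.0551] twist [-0.24  0.04  0.39]
```

send_rows([
  {"grip":0,"translation":[0.0,0.003,0.03],"twist":[0,0,0]},
  {"grip":0,"translation":[0.0,0.003,0.05],"twist":[0,0,0]},
  {"grip":0,"translation":[0.0,0.003,0.056],"twist":[0,0,0]},
  {"grip":0,"translation":[0.0,0.003,0.06],"twist":[0,0,0]},
  {"grip":0,"translation":[0.0,0.003,0.062],"twist":[0,0,0]},
])

```text
clock: 1.5
eef_pos: [0.4816, -0.339, 0.1273]
tool_rot: [0.994, 0.108, -0.0, -0.001]
ft_force: [-1.9, 1.4, 6.8]
grip_width: 0.0
```

```bash
python3 - <<'E'
from h import *
goto([.4805,-.339,.122],12)
E
```

```text
t 1.5 pos [ 0.4816 -0.339   0.1273] yaw 12.36 tilt [-0.001  0.003 -1.   ] w 0.0 F [-1.88  1.4   6.8 ]
-> trans [-0.0011 -0.0002  0.0053] twist [-0.17 -0.    0.36]
```

Contact: the lid is sliding at about 6.8 N. I'll continue in small steps until the hard stop.

send_rows([
  {"grip":0,"translation":[0.0,0.0,0.003],"twist":[0,0,0]},
  {"grip":0,"translation":[0.0,0.0,0.005],"twist":[0,0,0]},
  {"grip":0,"translation":[0.0,0.0,0.006],"twist":[0,0,0]},
  {"grip":0,"translation":[0.0,0.0,0.007],"twist":[0,0,0]},
])

```text
clock: 2.0
eef_pos: [0.4817, -0.3391, 0.1223]
tool_rot: [0.994, 0.108, 0.001, -0.001]
ft_force: [-2.5, 2.4, 6.0]
grip_width: 0.0001
```

send_rows([
  {"grip":0,"translation":[0.0,0.0,0.002],"twist":[0,0,0]},
  {"grip":0,"translation":[0.0,0.0,0.003],"twist":[0,0,0]},
  {"grip":0,"translation":[0.0,0.0,0.004],"twist":[0,0,0]},
])

```text
clock: 2.38
eef_pos: [0.4822, -0.3393, 0.1221]
tool_rot: [0.994, 0.108, 0.002, 0.0]
ft_force: [-5.2, 4.2, 17.3]
grip_width: -0.0001
```

The force rose to 17 N with no further travel, at z = 0.122, which matches the home height. I'll hold briefly, then retreat.

send_rows([
  {"grip":0,"translation":[0.0,0.0,0.003],"twist":[0,0,0]},
  {"grip":0,"translation":[0.0,0.0,0.003],"twist":[0,0,0]},
  {"grip":0,"translation":[0.0,0.0,-0.02],"twist":[0,0,0]},
  {"grip":0,"translation":[0.0,0.0,-0.06],"twist":[0,0,0]},
  {"grip":0,"translation":[0.0,0.0,-0.06],"twist":[0,0,0]},
])

```text
clock: 3.0
eef_pos: [0.4842, -0.3411, 0.187]
tool_rot: [0.994, 0.108, 0.006, 0.003]
ft_force: [0.8, -0.3, -1.2]
grip_width: -0.0001
```

```bash
python3 - <<'E'
from h import *
s=snap('scene','s2')
crop(s['color'],200,120,50,60,8,'c4')
goto([.40,-.063,.18],13.4)
E
```

```text
t 3.05 pos [ 0.4832 -0.3404  0.1848] yaw 12.35 tilt [ 0.009 -0.003 -1.   ] w -0.0002 F [ 0.32  1.08 -0.46]
-> trans [-0.022  -0.2888  0.0032] twist [ 0.28 -0.44 -1.05]
```

View pics/c4.png

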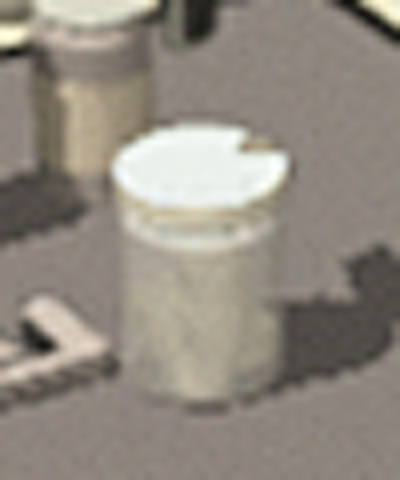

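The crop shows the lid seated low on the jar, and the jar standing upright where it was (lid centre at about (225,140) in the full image). Now over to the tongs, opening on the way.

send_rows([
  {"grip":0,"translation":[-0.005,-0.06,0.0],"twist":[0,0,-0.5]},
  {"grip":1,"translation":[-0.01,-0.12,0.0],"twist":[0,0,-1]},
  {"grip":1,"translation":[-0.015,-0.18,0.0],"twist":[0.3,-0.4,-1]},
  {"grip":1,"translation":[-0.02,-0.24,0.0],"twist":[0.3,-0.4,-1]},
  {"grip":1,"translation":[-0.022,-0.289,0.0],"twist":[0.3,-0.4,-1]},
])

```text
clock: 3.68
eef_pos: [0.3982, -0.0609, 0.1825]
tool_rot: [0.993, 0.116, -0.0, -0.001]
ft_force: [0.6, 0.3, 0.4]
grip_width: 0.0724
```

send_rows([
  {"grip":1,"translation":[0,0,0],"twist":[0,0,0]},
])

```text
clock: 3.8
eef_pos: [0.3965, -0.0585, 0.1819]
tool_rot: [0.993, 0.119, -0.001, -0.001]
ft_force: [0.4, -0.5, -0.2]
grip_width: 0.0852
```

```bash
python3 - <<'E'
from h import *
snap('wrist','w2')
goto([.431,-.056,.1],13.4)
E
```

```text
t 3.85 pos [ 0.3972 -0.0597  0.182 ] yaw 13.54 tilt [-0.002  0.001 -1.   ] w 0.0856 F [ 0.8  -0.17  0.26]
-> trans [0.0339 0.0045 0.0819] twist [-0.08  0.08  0.14]
```

View pics/w2.png

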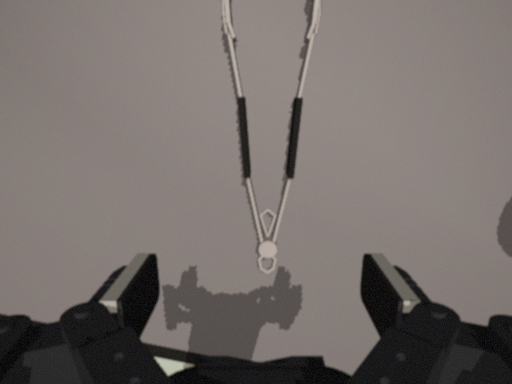

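The wrist view shows the grips, with the left midpoint near (245,138), the right near (294,138), and the pivot at (268,250).

```bash
python3 - <<'E'
from h import *
w=ld('w2');im=w['color'][90:185,225:315];m=(im.max(2)<45).astype('uint8')
n,l,st,ce=cv2.connectedComponentsWithStats(m)
C=[]
for i in range(1,n):
    if st[i,4]>100:
        print(st[i],ce[i]+[225,90]);C.append(plane(w,*(ce[i]+[225,90]),.027))
P=plane(w,268,250,.028);print(C,P)
m=(C[0]+C[1])/2;d=m-P;print('mid',m,'sep',np.linalg.norm(C[0]-C[1]),'len',np.linalg.norm(d),'yaw',np.degrees(np.arctan2(d[1],d[0])))
n_=(C[0]-C[1]);print('perp yaw',np.degrees(np.arctan2(-n_[0],n_[1])))
goto([m[0],m[1],.06],13.4)
E
```

```text
[ 13   8  12  79 448] [243.80133929 136.72321429]
[ 61   8  15  79 526] [293.11596958 136.79087452]
[array([ 0.4311648 , -0.03514307,  0.027     ]), array([ 0.44113541, -0.07648918,  0.027     ])] [ 0.33311014 -0.08112245  0.028     ]
mid [ 0.4361501  -0.05581612  0.027     ] sep 0.04253132632148757 len 0.10610675921401759 yaw 13.798572725036871
perp yaw 13.55801334578214
t 3.85 pos [ 0.3972 -0.0597  0.182 ] yaw 13.54 tilt [-0.002  0.001 -1.   ] w 0.0856 F [ 0.8  -0.17  0.26]
-> trans [0.039  0.0056 0.1219] twist [-0.08  0.08  0.14]
```

send_rows([
  {"grip":1,"translation":[0.02,0.005,0.03],"twist":[0,0,0]},
  {"grip":1,"translation":[0.037,0.005,0.07],"twist":[0,0,0]},
  {"grip":1,"translation":[0.037,0.005,0.11],"twist":[0,0,0]},
  {"grip":1,"translation":[0.037,0.005,0.13],"twist":[0,0,0]},
  {"grip":1,"translation":[0.037,0.005,0.13],"twist":[0,0,0]},
])

```text
clock: 4.47
eef_pos: [0.4326, -0.0567, 0.0499]
tool_rot: [0.993, 0.117, -0.003, -0.001]
ft_force: [-0.5, -0.2, -1.0]
grip_width: 0.0854
```

```bash
python3 - <<'E'
from h import *
snap('wrist','w3')
goto([.435,-.056,.006],13.6)
E
```

```text
t 4.53 pos [ 0.4338 -0.0567  0.0512] yaw 13.44 tilt [-0.004  0.001 -1.   ] w 0.0857 F [-0.01 -0.1   1.31]
-> trans [ 0.0015 -0.0003  0.0452] twist [-0.11  0.19 -0.16]
```

View pics/w3.png

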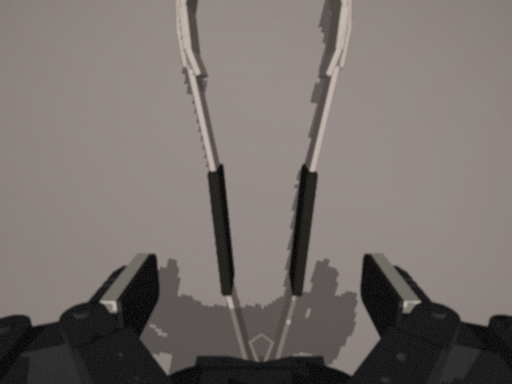

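The grips are centred between the open fingers (columns ~220 and ~305, fingers at ~140 and ~385). Lowering.

send_rows([
  {"grip":1,"translation":[0.0015,0.0,0.025],"twist":[0,0,0]},
  {"grip":1,"translation":[0.0015,0.0,0.045],"twist":[0,0,0]},
  {"grip":1,"translation":[0.0015,0.0,0.045],"twist":[0,0,0]},
])

```text
clock: 4.9
eef_pos: [0.4349, -0.0568, 0.0062]
tool_rot: [0.993, 0.117, -0.002, -0.001]
ft_force: [0.2, -0.1, 0.2]
grip_width: 0.0853
```

```bash
python3 - <<'E'
from h import *
goto([.435,-.056,.006],13.6)
E
```

```text
t 4.9 pos [ 0.4349 -0.0568  0.0062] yaw 13.4 tilt [-0.005  0.001 -1.   ] w 0.0853 F [ 0.24 -0.08  0.17]
-> trans [ 0.0003 -0.0007  0.0002] twist [-0.12  0.24 -0.2 ]
```

send_rows([
  {"grip":0.6,"translation":[0,0,0.001],"twist":[0,0,0]},
  {"grip":0.6,"translation":[0,0,0.001],"twist":[0,0,0]},
  {"grip":0.52,"translation":[0,0,0.001],"twist":[0,0,0]},
  {"grip":0.52,"translation":[0,0,0.001],"twist":[0,0,0]},
  {"grip":0.52,"translation":[0,0,0.001],"twist":[0,0,0]},
])

```text
clock: 5.52
eef_pos: [0.4366, -0.0571, 0.0069]
tool_rot: [0.993, 0.117, -0.0, -0.0]
ft_force: [-0.4, -0.4, 7.0]
grip_width: 0.0441
```

```bash
python3 - <<'E'
from h import *
snap('wrist','w4')
goto([.435,-.056,.036],13.6)
E
```

```text
t 5.58 pos [ 0.4366 -0.0571  0.0069] yaw 13.4 tilt [-0.001  0.    -1.   ] w 0.0443 F [-0.54 -0.61  6.51]
-> trans [-0.0013 -0.0014 -0.0291] twist [-0.03  0.04 -0.2 ]
```

View pics/w4.png

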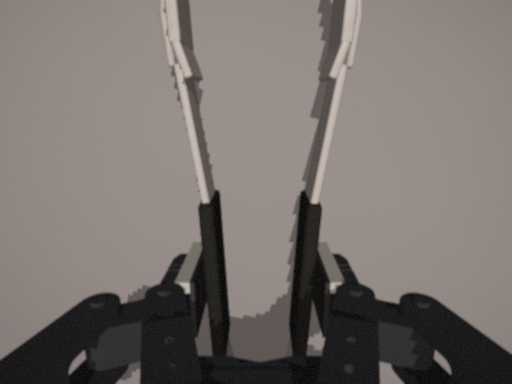

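Both pads are on the rubber grips and the width is 44 mm. I'll lift slowly and check.

send_rows([
  {"grip":0.51,"translation":[0,0,-0.005],"twist":[0,0,0]},
  {"grip":0.51,"translation":[0,0,-0.015],"twist":[0,0,0]},
  {"grip":0.51,"translation":[0,0,-0.03],"twist":[0,0,0]},
  {"grip":0.51,"translation":[0,0,-0.045],"twist":[0,0,0]},
  {"grip":0.51,"translation":[0,0,-0.06],"twist":[0,0,0]},
])

```text
clock: 6.2
eef_pos: [0.4365, -0.0571, 0.0679]
tool_rot: [0.993, 0.117, -0.0, -0.0]
ft_force: [-0.1, 0.6, -0.9]
grip_width: 0.0434
```

```bash
python3 - <<'E'
from h import *
s=snap('scene','s5');w=snap('wrist','w5')
crop(s['color'],220,110,110,150,4,'c5')
goto([.462,.157,.07],13.6)
E
```

```text
t 6.3 pos [ 0.4381 -0.0572  0.0688] yaw 13.4 tilt [ 0.003 -0.    -1.   ] w 0.0433 F [-0.48 -0.05 -0.92]
-> trans [ 0.0729 -0.2029 -0.0012] twist [ 0.05 -0.16 -0.2 ]
```

View pics/c5.png

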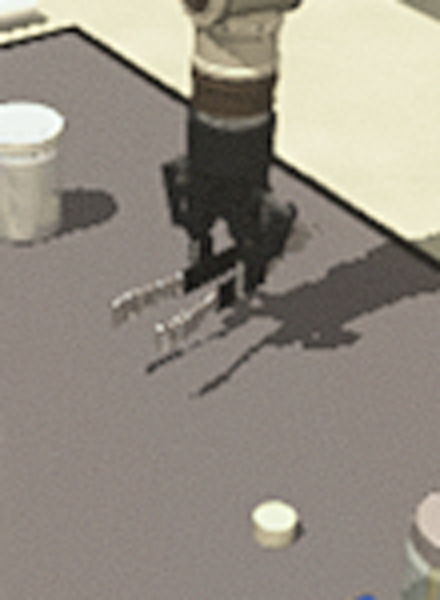

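View pics/w5.png

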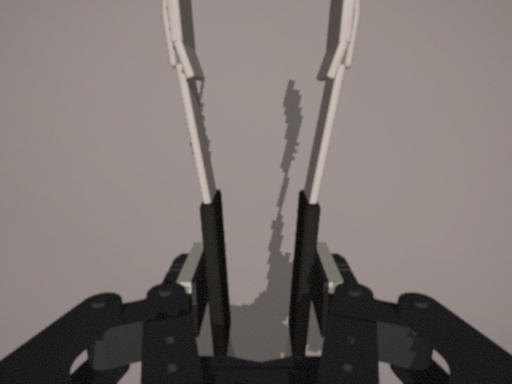

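The tongs are held level with the jaws open, and the tablet and jars are undisturbed. I'll carry them to a standoff behind the tablet so the wrist camera can see it.

```bash
python3 - <<'E'
from h import *
goto([.405,.143,.10],13.6)
E
```

```text
t 6.3 pos [ 0.4381 -0.0572  0.0688] yaw 13.4 tilt [ 0.003 -0.    -1.   ] w 0.0433 F [-0.48 -0.05 -0.92]
-> trans [ 0.0143 -0.2024 -0.0314] twist [ 0.05 -0.16 -0.2 ]
```

send_rows([
  {"grip":0.51,"translation":[0.0,-0.02,-0.01],"twist":[0,0,0]},
  {"grip":0.51,"translation":[0.003,-0.06,-0.02],"twist":[0,0,0]},
  {"grip":0.51,"translation":[0.006,-0.1,-0.031],"twist":[0,0,0]},
  {"grip":0.51,"translation":[0.01,-0.145,-0.031],"twist":[0,0,0]},
  {"grip":0.51,"translation":[0.014,-0.185,-0.031],"twist":[0,0,0]},
])

```text
clock: 6.92
eef_pos: [0.4119, 0.1121, 0.0995]
tool_rot: [0.992, 0.128, 0.0, -0.006]
ft_force: [0.2, -0.0, -1.6]
grip_width: 0.0438
```

send_rows([
  {"grip":0.51,"translation":[0.0,-0.015,0],"twist":[0,0,0]},
  {"grip":0.51,"translation":[0.0,-0.015,0],"twist":[0,0,0]},
])

```text
clock: 7.18
eef_pos: [0.4099, 0.1178, 0.0994]
tool_rot: [0.991, 0.133, -0.001, -0.01]
ft_force: [0.6, 0.2, -1.7]
grip_width: 0.0437
```

```bash
python3 - <<'E'
from h import *
w=snap('wrist','w6');t=snap('top','t6');s=snap('scene','s6')
goto([.462,.157,.10],13.6)
E
```

```text
t 7.33 pos [0.4103 0.1172 0.0996] yaw 15.21 tilt [-0.003  0.019 -1.   ] w 0.0431 F [-0.16  0.03 -0.31]
-> trans [ 0.0603 -0.0249  0.0001] twist [-1.11 -0.08  1.61]
```

View pics/w6.png

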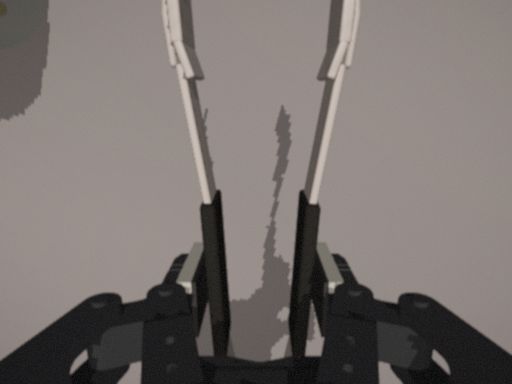

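The tablet is out of the wrist view at this height. I'll go higher and over it, and correct the small tilt.

```bash
python3 - <<'E'
from h import *
goto([.455,.155,.19],13.6)
E
```

```text
t 7.33 pos [0.4103 0.1172 0.0996] yaw 15.21 tilt [-0.003  0.019 -1.   ] w 0.0431 F [-0.16  0.03 -0.31]
-> trans [ 0.0532 -0.0265 -0.0899] twist [-1.11 -0.08  1.61]
```

send_rows([
  {"grip":0.51,"translation":[0.01,-0.006,-0.03],"twist":[-0.5,0,0.8]},
  {"grip":0.51,"translation":[0.025,-0.015,-0.06],"twist":[-1.1,0,1.6]},
  {"grip":0.51,"translation":[0.04,-0.02,-0.09],"twist":[-1.1,0,1.6]},
  {"grip":0.51,"translation":[0.053,-0.0265,-0.09],"twist":[-1.1,0,1.6]},
  {"grip":0.51,"translation":[0.053,-0.0265,-0.09],"twist":[-1.1,0,1.6]},
])

```text
clock: 7.95
eef_pos: [0.4612, 0.1321, 0.189]
tool_rot: [0.991, 0.134, -0.001, -0.009]
ft_force: [-0.6, 0.5, -1.8]
grip_width: 0.0436
```

```bash
python3 - <<'E'
from h import *
w=snap('wrist','w7')
goto([.462,.157,.10],13.6)
E
```

```text
t 8.0 pos [0.46   0.1319 0.1885] yaw 15.37 tilt [-0.007  0.018 -1.   ] w 0.0437 F [ 0.59 -0.03 -1.08]
-> trans [ 0.0087 -0.0221  0.0889] twist [-1.07  0.14  1.77]
```

View pics/w7.png

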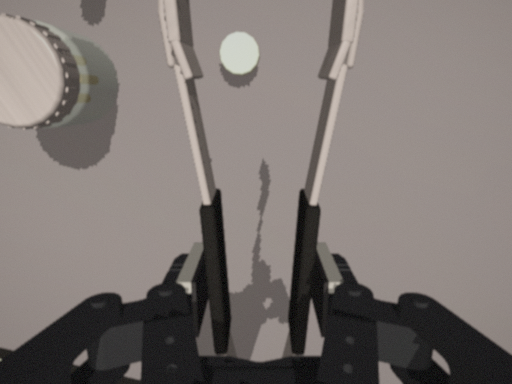

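```bash
python3 - <<'E'
from h import *
from workcell import bot
o=bot.get_obs();print(np.round(o['joint_pos'],3),np.round(o['joint_vel'],3),np.round(o['tau'],1))
w=ld('w7')
im=w['color'][20:90,210:270];m=(im.min(2)>150).astype('uint8')
n,l,st,ce=cv2.connectedComponentsWithStats(m);i=1+np.argmax(st[1:,4]);c=ce[i]+[210,20]
print(st[i],c,plane(w,*c,.024))
E
```

```text
[ 0.267  0.224 -0.13   1.219  0.019  3.141] [ 0.003 -0.005 -0.025  0.006  0.     0.001] [ -0.  -36.5  25.7  -0.2   0.1   0. ]
[   9   11   40   43 1347] [238.78767632  51.93615442] [0.560281   0.18111703 0.024     ]
```

View pics/s6.png

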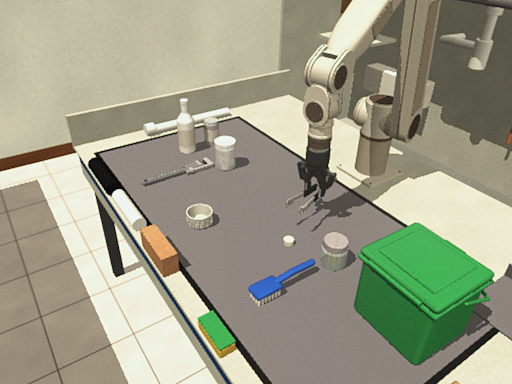

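Joint 6 is at its limit: the tool yaw has to be at least the TCP azimuth. I'll use yaw 25° instead, which gives j6 margin. Wrist and top views agree on the tablet to within about 2 mm, at (0.560, 0.181).

```bash
python3 - <<'E'
from h import *
a=np.radians(25);goto([.560-.098*np.cos(a),.181-.098*np.sin(a),.10],25)
E
```

```text
t 8.0 pos [0.46   0.1319 0.1885] yaw 15.37 tilt [-0.007  0.018 -1.   ] w 0.0437 F [ 0.59 -0.03 -1.08]
-> trans [ 0.013  -0.0028  0.0885] twist [-1.08  0.04 -9.63]
```

send_rows([
  {"grip":0.51,"translation":[0.003,0,0.01],"twist":[-0.4,0,-3]},
  {"grip":0.51,"translation":[0.007,-0.001,0.03],"twist":[-0.8,0,-6]},
  {"grip":0.51,"translation":[0.013,-0.003,0.06],"twist":[-1.1,0,-9.6]},
  {"grip":0.51,"translation":[0.013,-0.003,0.085],"twist":[-1.1,0,-9.6]},
  {"grip":0.51,"translation":[0.013,-0.003,0.088],"twist":[-1.1,0,-9.6]},
])

```text
clock: 8.62
eef_pos: [0.4678, 0.1386, 0.0975]
tool_rot: [0.976, 0.216, -0.004, 0.001]
ft_force: [-0.2, 0.5, -1.1]
grip_width: 0.0436
```

```bash
python3 - <<'E'
from h import *
w=snap('wrist','w8');t=snap('top','t8')
a=np.radians(25);goto([.560-.098*np.cos(a),.181-.098*np.sin(a),.055],25)
crop(t['color'],190,160,80,80,8,'c8')
E
```

```text
t 8.72 pos [0.47   0.1393 0.0998] yaw 24.96 tilt [-0.003 -0.001 -1.   ] w 0.0438 F [-0.21  0.53 -1.12]
-> trans [0.0013 0.0002 0.0448] twist [-0.    0.19 -0.04]
```

View pics/w8.png

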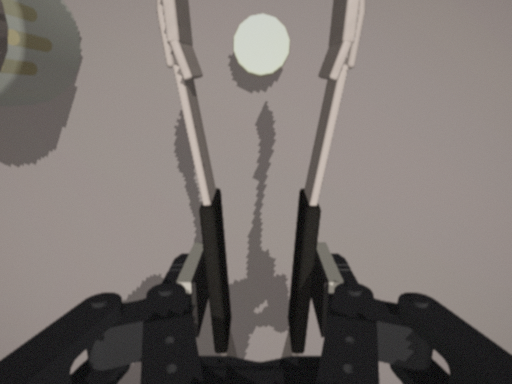

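View pics/c8.png

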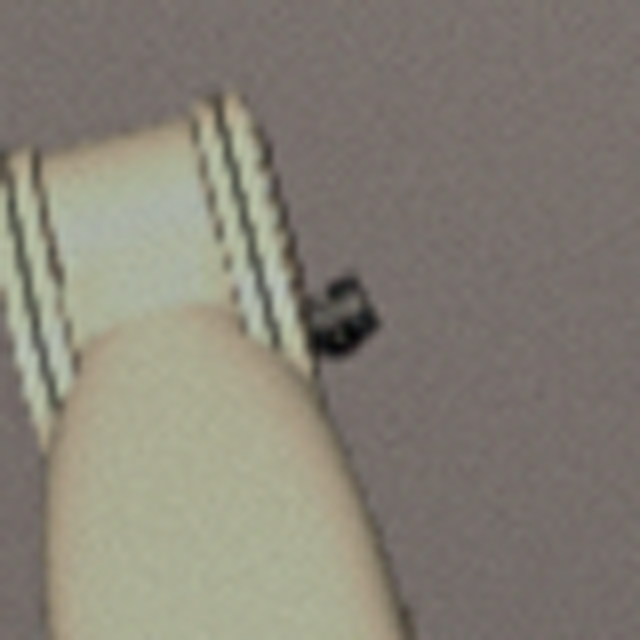

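In the wrist view the tablet is at (262,44), midway between the jaws (columns ~185 and ~340). I'll refine the position and descend.

```bash
python3 - <<'E'
from h import *
w=ld('w8')
im=w['color'][0:90,215:310];m=(im.min(2)>150).astype('uint8')
n,l,st,ce=cv2.connectedComponentsWithStats(m);i=1+np.argmax(st[1:,4]);c=ce[i]+[215,0]
p=plane(w,*c,.024);print(st[i],c,p)
from workcell import bot
o=bot.get_obs();r=R.from_quat(o['tool_rot']);print('tablet in tool',r.inv().apply(p-o['eef_pos']))
# rear end of jaws, top edge at tongs underside+24mm : pixels
for u,v in((195,76),(328,76)): q=plane(w,u,v,o['eef_pos'][2]-.003+.024);print(r.inv().apply(q-o['eef_pos']))
E
```

```text
[  18   13   57   62 2751] [261.0952381   43.36241367] [0.56014466 0.18108607 0.024     ]
tablet in tool [0.0996019  0.0001187  0.07547211]
[ 0.07666663 -0.02201394 -0.02124936]
[ 0.07665238  0.02176806 -0.02125187]
```

send_rows([
  {"grip":0.51,"translation":[0.001,0,0.015],"twist":[0,0,0]},
  {"grip":0.51,"translation":[0.002,0,0.035],"twist":[0,0,0]},
  {"grip":0.51,"translation":[0.002,0,0.045],"twist":[0,0,0]},
  {"grip":0.51,"translation":[0.002,0,0.045],"twist":[0,0,0]},
])

```text
clock: 9.22
eef_pos: [0.4711, 0.1398, 0.0542]
tool_rot: [0.976, 0.216, -0.002, 0.0]
ft_force: [0.4, -0.1, -1.1]
grip_width: 0.0437
```

```bash
python3 - <<'E'
from h import *
w=snap('wrist','w9');s=snap('scene','s9')
goto([.4725,.140,.011],25)
crop(s['color'],260,190,80,70,8,'c9')
E
```

```text
t 9.32 pos [0.4721 0.1401 0.0552] yaw 24.95 tilt [-0.002 -0.001 -1.   ] w 0.0434 F [ 1.04 -0.62 -0.26]
-> trans [0.0004 0.0003 0.0442] twist [ 0.01  0.14 -0.05]
```

View pics/w9.png

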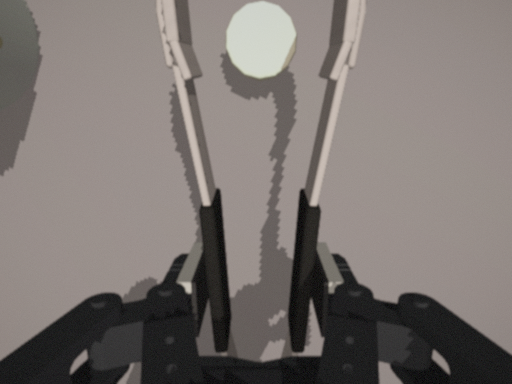

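View pics/c9.png

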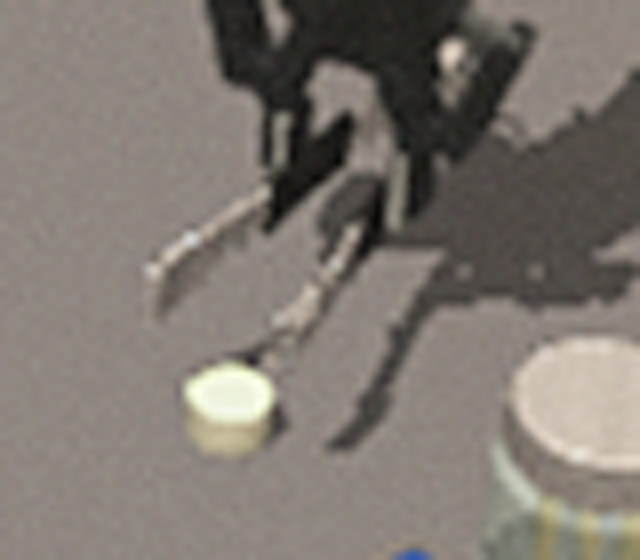

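The tablet is at (261,40), between the jaws. In the scene view, the roughly 45 mm of remaining descent puts the jaw tips just past it. Lowering.

send_rows([
  {"grip":0.51,"translation":[0.0,0,0.015],"twist":[0,0,0]},
  {"grip":0.51,"translation":[0.0,0,0.03],"twist":[0,0,0]},
  {"grip":0.51,"translation":[0.0,0,0.04],"twist":[0,0,0]},
  {"grip":0.51,"translation":[0.0,0,0.044],"twist":[0,0,0]},
  {"grip":0.51,"translation":[0.0,0,0.044],"twist":[0,0,0]},
])

```text
clock: 9.95
eef_pos: [0.4716, 0.14, 0.0108]
tool_rot: [0.976, 0.216, -0.002, 0.0]
ft_force: [-0.2, 0.1, -0.3]
grip_width: 0.0438
```

```bash
python3 - <<'E'
from h import *
w=snap('wrist','w10');s=snap('scene','s10')
goto([.4725,.140,.011],25)
crop(s['color'],260,190,80,70,8,'c10')
E
```

```text
t 10.05 pos [0.4722 0.1401 0.0114] yaw 24.96 tilt [-0.002 -0.001 -1.   ] w 0.0436 F [ 0.39  0.06 -0.63]
-> trans [0.0002 0.0003 0.0004] twist [ 0.01  0.13 -0.04]
```

View pics/w10.png

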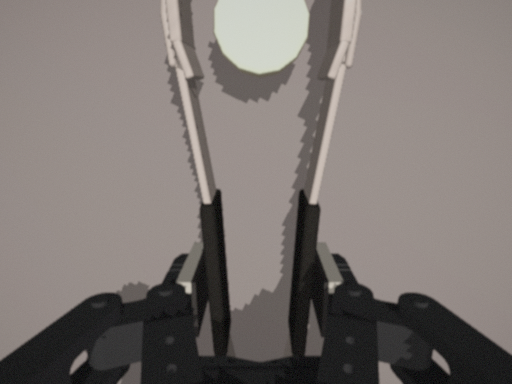

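View pics/c10.png

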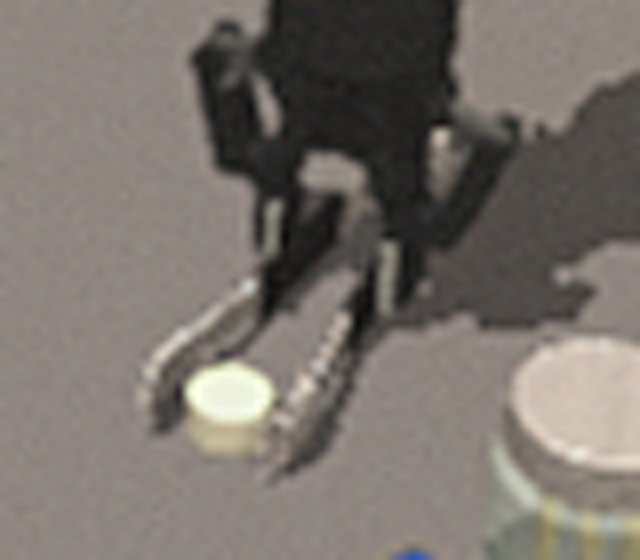

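The tablet sits squarely between the cupped jaws. Squeezing gradually.

send_rows([
  {"grip":0.46,"translation":[0,0,0],"twist":[0,0,0]},
  {"grip":0.43,"translation":[0,0,0],"twist":[0,0,0]},
  {"grip":0.4,"translation":[0,0,0],"twist":[0,0,0]},
  {"grip":0.37,"translation":[0,0,0],"twist":[0,0,0]},
  {"grip":0.34,"translation":[0,0,0],"twist":[0,0,0]},
])

```text
clock: 10.68
eef_pos: [0.4726, 0.1403, 0.0121]
tool_rot: [0.976, 0.216, -0.001, 0.0]
ft_force: [-0.6, -1.0, 5.5]
grip_width: 0.0318
```

send_rows([
  {"grip":0.3,"translation":[0,0,0],"twist":[0,0,0]},
  {"grip":0.28,"translation":[0,0,0],"twist":[0,0,0]},
  {"grip":0.25,"translation":[0,0,0],"twist":[0,0,0]},
])

```text
clock: 11.05
eef_pos: [0.4727, 0.1404, 0.0122]
tool_rot: [0.976, 0.216, -0.0, 0.0]
ft_force: [-0.8, 0.7, 2.6]
grip_width: 0.0315
```

```bash
python3 - <<'E'
from h import *
w=snap('wrist','w11')
goto([.4725,.140,.161],25)
E
```

```text
t 11.1 pos [0.4726 0.1403 0.0122] yaw 24.95 tilt [-0.001 -0.001 -1.   ] w 0.0318 F [0.19 0.91 2.37]
-> trans [-0.0004  0.0003 -0.1488] twist [ 0.01  0.06 -0.05]
```

View pics/w11.png

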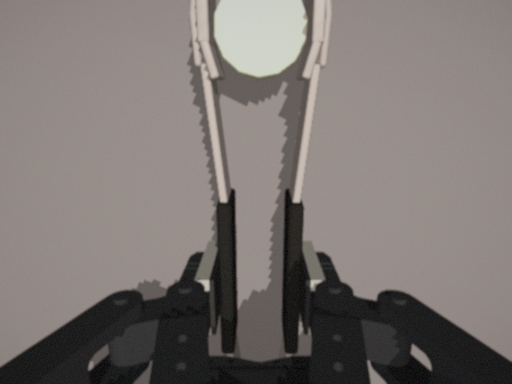

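The fingers stalled at 31.7 mm against a 21 mm command, so the tablet is pinched. Lifting slowly.

send_rows([
  {"grip":0.25,"translation":[0,0,-0.005],"twist":[0,0,0]},
  {"grip":0.25,"translation":[0,0,-0.015],"twist":[0,0,0]},
  {"grip":0.25,"translation":[0,0,-0.025],"twist":[0,0,0]},
  {"grip":0.25,"translation":[0,0,-0.035],"twist":[0,0,0]},
  {"grip":0.25,"translation":[0,0,-0.04],"twist":[0,0,0]},
])

```text
clock: 11.72
eef_pos: [0.4733, 0.1406, 0.0532]
tool_rot: [0.976, 0.216, 0.0, 0.0]
ft_force: [-0.4, 0.1, -0.8]
grip_width: 0.0318
```

```bash
python3 - <<'E'
from h import *
w=snap('wrist','w12');s=snap('scene','s12')
goto([.4725,.140,.171],25)
crop(s['color'],260,180,80,70,8,'c12')
E
```

```text
t 11.82 pos [0.4733 0.1406 0.053 ] yaw 24.95 tilt [ 0.001 -0.    -1.   ] w 0.0317 F [-0.18 -0.15 -1.25]
-> trans [-0.0009  0.0002 -0.118 ] twist [ 0.02 -0.03 -0.05]
```

View pics/w12.png

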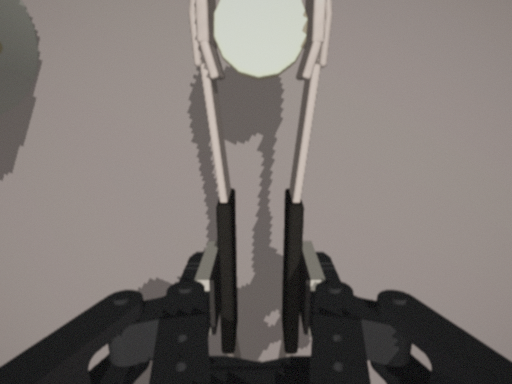

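View pics/c12.png

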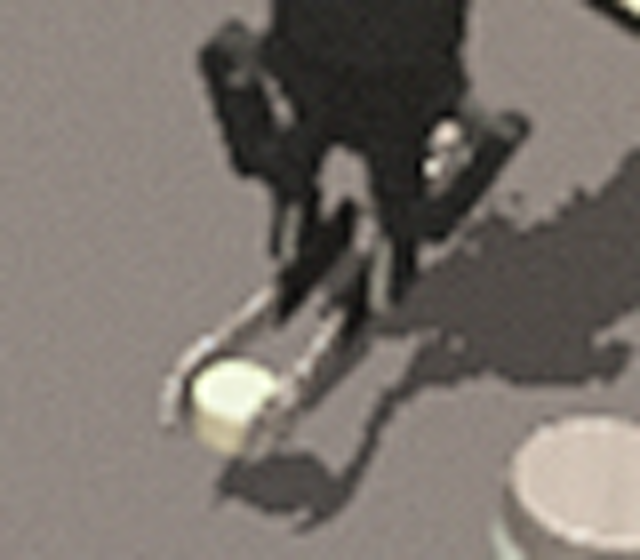

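The tablet came up with the tongs: it keeps the same place in the wrist view, (260,24), and its shadow has separated from it. Now up to the final height, TCP z ≈ 0.17.

send_rows([
  {"grip":0.25,"translation":[0,0,-0.015],"twist":[0,0,0]},
  {"grip":0.25,"translation":[0,0,-0.04],"twist":[0,0,0]},
  {"grip":0.25,"translation":[0,0,-0.065],"twist":[0,0,0]},
  {"grip":0.25,"translation":[0,0,-0.09],"twist":[0,0,0]},
  {"grip":0.25,"translation":[0,0,-0.11],"twist":[0,0,0]},
])

```text
clock: 12.45
eef_pos: [0.4734, 0.1406, 0.1649]
tool_rot: [0.976, 0.216, 0.001, 0.0]
ft_force: [0.7, -0.3, -0.3]
grip_width: 0.0321
```

send_rows([
  {"grip":0.25,"translation":[0,0,-0.005],"twist":[0,0,0]},
  {"grip":0.25,"translation":[0,0,-0.008],"twist":[0,0,0]},
  {"grip":0.25,"translation":[0,0,-0.008],"twist":[0,0,0]},
  {"grip":0.25,"translation":[0,0,-0.008],"twist":[0,0,0]},
  {"grip":0.25,"translation":[0,0,-0.008],"twist":[0,0,0]},
])

```text
clock: 13.08
eef_pos: [0.473, 0.1405, 0.1722]
tool_rot: [0.976, 0.216, 0.0, 0.0]
ft_force: [0.5, 0.5, -2.4]
grip_width: 0.0318
```

```bash
python3 - <<'E'
from h import *
w=snap('wrist','w13');s=snap('scene','s13')
goto([.4725,.140,.171],25)
cv2.imwrite('pics/c13.png',np.hstack([w['color'][:,80:440],s['color'][:360+24,100:500]]))
E
```

```text
t 13.18 pos [0.4732 0.1406 0.1724] yaw 24.95 tilt [ 0.001  0.    -1.   ] w 0.0315 F [-0.17 -0.8  -1.52]
-> trans [-0.0009  0.0002  0.0014] twist [ 0.03 -0.06 -0.05]
```

View pics/c13.png

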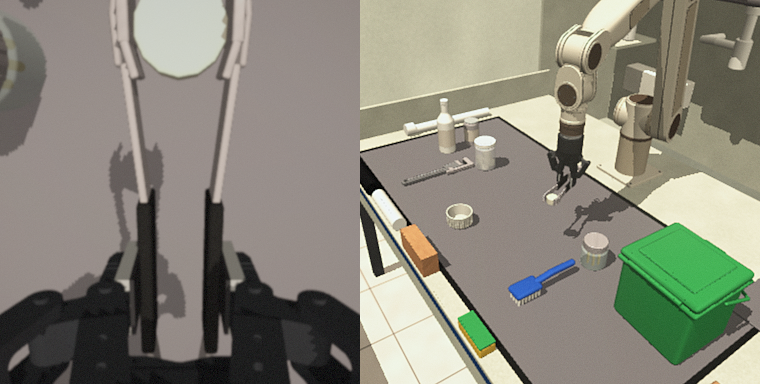

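The tablet is still in the jaws at (260,24), everything else stands where it was, and the arm is steady at z = 0.172. Handing in.

```bash
python3 - <<'E'
from workcell import bot
o=bot.get_obs();print(abs(o['joint_vel']).max(),o['grip_width']);print(bot.job_done())
E
```

```text
0.0036533661850746105 0.031527232955717695
the job is handed in; nothing more can be done
None
```

The jar lid is pressed home, and the arm is holding the tablet in the squeezed tongs about 16 cm above the matting, ready for your bag. I handed the job in at about 13.2 s; no verdict was reported.

- **Lid:** I pressed it with the fingers shut. It slid at about 6–7 N, then stopped hard at z = 0.122 m with 17 N on it. The jar did not visibly move.
- **Tablet:** I carried the tongs with the jaws open, lowered them around the tablet, squeezed and lifted. In the images the tablet stayed well clear of the gripper.
- **Last checks:** The fingers stalled at 31.5 mm against a 21 mm command, so the tongs are squeezed on the tablet. TCP height was 0.172 m and joint speeds were near zero. The last wrist picture shows the tablet centred in the jaws, and the scene picture shows everything else still standing in place.
- **What differed from plan:**
  - My first approach angle put joint 6 on its range limit, which left about 1° of tilt and a 23 mm position error. I changed the tool's turn to 25°, and it then reached the pose.
  - The top and wrist cameras disagreed by about 5 mm in x on the lid and tongs, so I used mainly the wrist view for the grasps.
  - The 31.5 mm squeeze is slightly below the 34 mm I expected for this tablet.
  - I judged the tablet's final height from the tool pose and pictures, and did not measure it separately.

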